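# Stand the pendulum bob heavy end down on the inspection stage

## Robot

A 7-joint arm with a two-finger parallel gripper is mounted at the origin on the work surface. World frame = base frame: x ahead of the robot, y to its left, z up, the work surface at z = 0. Lengths are in m, angles in rad, forces in N, time in s.
With the tool pointing down it reaches from about 0.4 to 0.85 m from the base axis. Payload 4.5 kg.
Tool frame: the origin (TCP) lies between the finger pads; the fingertips stand 14 mm ahead of it and the grasp point (between the pads) lies 5 mm behind it; z points along the fingers, y is the line along which they close (so a half turn about z gives the same grasp; the last joint's range is limited). The gripper opens to 88 mm and grips with 3 to 60 N. Pads are 18 mm wide; open, the fingers measure 123 mm over their backs; the gripper's body (75 mm by 187 mm) begins 45 mm behind the grasp point.
Start: joints at [1.284, 0.689, -0.195, 1.565, 0.157, 0.902, -0.215], TCP at [0.197, -0.593, 0.253] pointing down, gripper open.
Joint ranges: [-3.01, 3.01], [-0.46, 2.08], [-1.47, 1.51], [0.13, 2.56], [-1, 4.14], [0.04, 2.09], [-2.66, 2.66]. Speed limits (rad/s): [2.57, 2.57, 3.14, 3.14, 3.14, 3.14, 3.14].

## Interface

Orientations are given as [roll, pitch, yaw] about the fixed x, y, z axes, in that order (R = Rz(yaw) Ry(pitch) Rx(roll)).
In Python, from bench import bot, camera, order gives the robot as it stands.
- The arm moves only by the shell command python3 -m inch 'ROWS' [OPENING] [FORCE]. ROWS is JSON, a list of rows, each a list of 2 entries, a list of its own where there are three numbers: the shift along the tool's x, y, z in m, then the turn, a rotation vector about the tool's x, y, z in rad. In form: [[[x, y, z], [rx, ry, rz]], ...]. A call has 1 to 5 rows; each row is the pose to reach, as a shift and turn from the pose commanded when the call began, along the tool's axes at that moment; what a row does not reach only later rows make up. A row lasts 1/12 s, in which the tool goes at most 41.7 mm and 7.16 degrees, less where a joint would pass 70% of its speed; a pose out of reach is approached as far as the arm can. A call with a gripper value outside its range is refused whole. OPENING is the opening, from 0 (shut) to 1 (fully open), set as the call begins (- or left out, the last holds). The fingers move at their own pace and stop on an object; FORCE is the grip in N (left out, the last holds). Time passes only in rows, so rows that repeat a pose let the fingers close. It gives the time, the measured TCP pose, the force, the opening and the grip force at its end, in the units of the state.
- bot.observe(): the state, without advancing time (a new reading comes with each control period).
- camera(name): name is "scene" or "top" or "wrist"; returns a dict with "image" (420x560x3 uint8, blue, green, red), "fx", "fy", "cx", "cy" (pixels), "eye" and "rotation" of the camera in the world. Camera axes: x right, y up, looking along -z (the intrinsics and any distortion apply to the point x, -y, -z); pixel columns grow to the right and rows downward; lengths in m; the calibration is good to about 2 mm. A picture is of the moment at which its call begins. There is no depth.
- order.finish_job(): hands the job in; it is judged then, once.
The state is a dict: "time": time; "joint_pos": joint angles; "joint_velocities": joint speeds; "joint_torque": joint torques, N m; "tool_pos": TCP position; "tool_rot": TCP orientation; "ft_force": force on the tool from outside, world axes, zero at the start; "ft_torque": the same for the moment, N m; "gripper_width": finger opening in m; "gripper_force": force on a finger pad.
Only numpy, scipy, OpenCV 4.12 (cv2) and the standard library are available. Lean on these libraries where they do the work, as an engineer would, in place of code of your own. Each camera call takes 0.05 s, during which the arm holds its last target. There are 200 camera calls.

## Task

Take the pendulum bob (the grey bar with the steel cross pin) by the two ends of its pin, lift it clear of the bench and let it swing in the grip until its heavy end shows itself by hanging down. Then set it down gently, without dropping it, so that it stands by itself upright, heavy end down, on the middle of the round white stage plate, and let go. Leave the plain bar and the lens barrel where they are.

Things in the scene. Friction and masses are not known exactly. Their poses are not given: they have to be found in the camera images.
- bob: Grey square bar 88 x 24 x 24 mm, about 0.145 kg, both flat ends alike, a slug hidden in one. Steel cross pin, 10 mm dia, through its middle, 42 mm between flat ends (9 mm out each side). Held by the pin ends, the bar swings on it, slight drag, heavy end down in 1 s. Lies at any yaw, pin level 12 mm above the bench. Origin: bar's middle, on the pin's axis; x along bar, y along pin.
- stage: Loading stage of the microscope, fixed on the bench: a light-grey square base 140 x 140 x 14 mm, with a round white plate of 96 mm diameter in its middle whose flat top is 18 mm above the bench. Origin: centre of the underside, on the bench, below the centre of the white plate; z up. A fixed black power-supply box, 92 mm tall, stands on the bench to its right and nearer the robot: keep above it.
- plain_bar: Bystander: a plain grey plastic bar without a pin, 108 mm long and 16 x 16 mm in section, lying on the bench at any yaw. Origin at its middle, 8 mm above the bench; x along the bar. Loose, 0.06 kg.
- barrel: Bystander: a black stepped lens barrel standing on the bench, 40 mm diameter at its foot and 54 mm tall. Origin: centre of its underside. Loose, 0.12 kg.
Mind the look-alikes: they are no part of the job. Of the things like the stage, leave any that is blue or orange; of the rest the smaller one is meant.

How it is judged:
By the outcome, as a careful person would: the job done as asked, in the order asked, and still so for the second after the job is handed in, with the robot touching nothing.
It also fails if it takes over 45 s, if anything falls off the work surface, if the arm or the gripper's body presses on something with over 40 N, if the wrist force passes 120 N, or if a joint passes its speed limit or range.

## Working session

There is one attempt and no reset: what is moved stays moved. The work goes in short steps, Python scripts to look and compute and a shell command to move; the robot and the scene stay as the last step left them, time stands still between calls to the robot, and variables do not carry over. Pictures are saved under pics/ and viewed, at most 10 in all, crops included, and the job is handed in when it is done.

```bash
ls; mkdir -p pics
python3 - <<'E'
from bench import bot,camera
import cv2,numpy as np
ims=[]
for n in("top","scene"):
    c=camera(n);cv2.imwrite(f"pics/{n}0.png",c["image"]);print(n,c["fx"],c["fy"],c["cx"],c["cy"],np.round(c["eye"],4).tolist(),np.round(c["rotation"],4).tolist(),[k for k in c])
s=bot.observe();print(s)
E
```

```text
pics
top 432.6764575831692 432.6764575831692 274.25251494053987 207.35595785372598 [0.4528, -0.08, 1.0715] [0.1298, -0.0032, -1.5691] ['image', 'fx', 'fy', 'cx', 'cy', 'eye', 'rotation']
scene 418.9759214357139 418.9759214357139 278.00098359474345 203.89856430374846 [1.1342, 0.0654, 0.9291] [0.6004, -0.0018, 1.8526] ['image', 'fx', 'fy', 'cx', 'cy', 'eye', 'rotation']
{'time': 0.1, 'joint_pos': array([ 1.28382705,  0.68987493, -0.19451085,  1.56621873,  0.15731189,
        0.90250888, -0.21510414]), 'joint_velocities': array([ 3.80327836e-04, -1.72588536e-03,  8.82195928e-05, -3.22300358e-03,
       -2.19707527e-03,  1.18725440e-03,  2.53683233e-04]), 'joint_torque': array([-3.56053184e-03, -5.28505433e+01, -1.27163619e+00, -1.53838670e+01,
       -5.25865902e-02,  1.99464608e-03,  5.67984682e-05]), 'tool_pos': array([ 0.19684412, -0.59262866,  0.25201138]), 'tool_rot': array([-3.13997969e+00,  1.36334818e-04,  3.20839186e-01]), 'ft_force': array([-0.08466457, -0.498431  ,  0.18509895]), 'ft_torque': array([0.0268677 , 0.0288839 , 0.01380277]), 'gripper_force': 0.0, 'gripper_width': 0.08821181723297841}
```

View pics/top0.png

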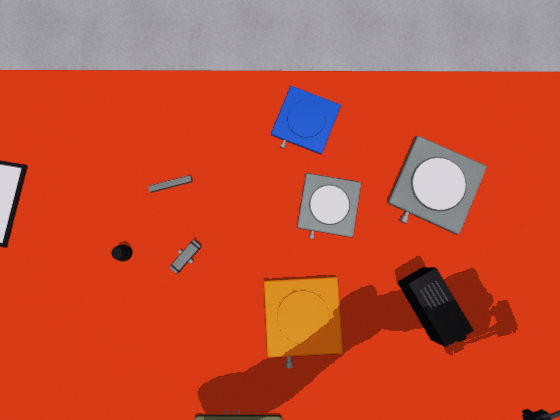

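View pics/scene0.png

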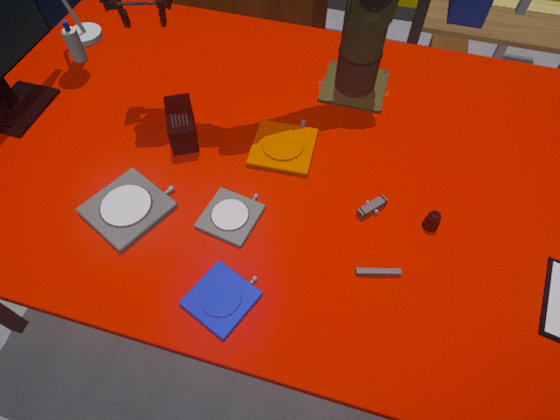

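The top view shows the bob at (186,256), with pin stubs visible on both sides, the plain bar at (170,184) and the barrel at (122,252). There are four candidate stages: blue (306,119), orange (303,317), small grey (329,205) and large grey (438,185). Blue and orange are excluded. Of the two greys, the smaller at (329,205) is meant. The scene view agrees: small grey at (230,215), large grey at (127,207), bob at (372,207).

```bash
cat > h.py <<'E'
import numpy as np,cv2
from scipy.spatial.transform import Rotation as R
from bench import bot,camera
def ray(c,u,v):
    d=np.array([(u-c["cx"])/c["fx"],-(v-c["cy"])/c["fy"],-1.])
    return np.array(c["eye"]),R.from_euler("xyz",c["rotation"]).apply(d)
def cast(c,u,v,z):
    e,d=ray(c,u,v);return e+d*(z-e[2])/d[2]
def proj(c,p):
    q=R.from_euler("xyz",c["rotation"]).inv().apply(np.array(p)-c["eye"])
    return c["cx"]+c["fx"]*q[0]/-q[2],c["cy"]-c["fy"]*q[1]/-q[2]
def blobs(m,amin=20):
    cs,_=cv2.findContours(m.astype(np.uint8),cv2.RETR_EXTERNAL,cv2.CHAIN_APPROX_NONE)
    return [k for k in cs if cv2.contourArea(k)>amin]
def sat(im): return cv2.cvtColor(im,cv2.COLOR_BGR2HSV)
E
cat > m.py <<'E'
from h import *
out=[]
for n,(bx,by),(sx,sy) in(("top",(186,256),(329,205)),("scene",(372,207),(230,215))):
    c=camera(n);im=c["image"];hsv=sat(im)
    for k in blobs(hsv[...,1]<110):
        M=cv2.moments(k);u,v=M["m10"]/M["m00"],M["m01"]/M["m00"]
        if np.hypot(u-bx,v-by)<12:
            r=cv2.minAreaRect(k);b=cv2.boxPoints(r)
            print(n,"bob",(u,v),r,cast(c,u,v,.016 if n=="top" else .014).round(4));B=np.array([cast(c,*q,.024) for q in b]);print(B.round(4).tolist(),[np.linalg.norm(B[i]-B[i-1]).round(4) for i in range(4)],[np.degrees(np.arctan2(*(B[i]-B[i-1])[1::-1])).round(1) for i in range(4)])
        if np.hypot(u-sx,v-sy)<15: 
            r=cv2.minAreaRect(k);print(n,"base",r,cast(c,*r[0],.014).round(4))
    for k in blobs((im.min(2)>185)):
        e=cv2.fitEllipse(k) if len(k)>5 else None
        if e and np.hypot(e[0][0]-sx,e[0][1]-sy)<15:
            P=np.array([cast(c,*q[0],.018) for q in k]);print(n,"plate",e,cast(c,*e[0],.018).round(4),np.ptp(P,0))
    a=im[by-30:by+30,bx-40:bx+40];d=im[sy-30:sy+30,sx-40:sx+40]
    out.append(np.hstack([cv2.resize(t,None,fx=5,fy=5,interpolation=cv2.INTER_CUBIC) for t in(a,d)]))
cv2.imwrite("pics/crop.png",np.vstack(out))
E
python3 m.py
```

```text
top bob (184.87303723642887, 256.1247196052041) ((185.25001525878906, 256.25), (16.26345443725586, 36.769554138183594), 45.0) [0.471  0.1332 0.016 ]
[[0.4532, 0.1751, 0.024], [0.5156, 0.1144, 0.024], [0.488, 0.086, 0.024], [0.426, 0.1467, 0.024]] [np.float64(0.0393), np.float64(0.0871), np.float64(0.0396), np.float64(0.0868)] [np.float64(46.2), np.float64(-44.2), np.float64(-134.2), np.float64(135.6)]
top base ((328.148681640625, 208.60812377929688), (56.7176513671875, 63.951210021972656), 9.462323188781738) [ 0.588 -0.216  0.014]
top plate ((329.3401794433594, 204.20193481445312), (36.540489196777344, 37.55313491821289), 120.65353393554688) [ 0.5985 -0.2186  0.018 ] [9.18537203e-02 9.12668422e-02 2.22044605e-16]
scene bob (372.0096618357488, 204.95721187025535) ((372.7500305175781, 205.75003051757812), (14.546475410461426, 31.30654525756836), 71.56504821777344) [0.4656 0.1323 0.014 ]
[[0.4813, 0.0897, 0.024], [0.4276, 0.16, 0.024], [0.4685, 0.1777, 0.024], [0.5204, 0.1086, 0.024]] [np.float64(0.0435), np.float64(0.0885), np.float64(0.0446), np.float64(0.0864)] [np.float64(-154.2), np.float64(127.4), np.float64(23.3), np.float64(-53.1)]
scene base ((230.6176300048828, 213.47056579589844), (51.96406936645508, 60.538997650146484), 30.963754653930664) [ 0.5953 -0.2175  0.014 ]
scene plate ((229.42991638183594, 214.00274658203125), (28.495250701904297, 34.8946647644043), 81.36129760742188) [ 0.6001 -0.2186  0.018 ] [9.09989960e-02 9.05518611e-02 2.22044605e-16]
```

View pics/crop.png

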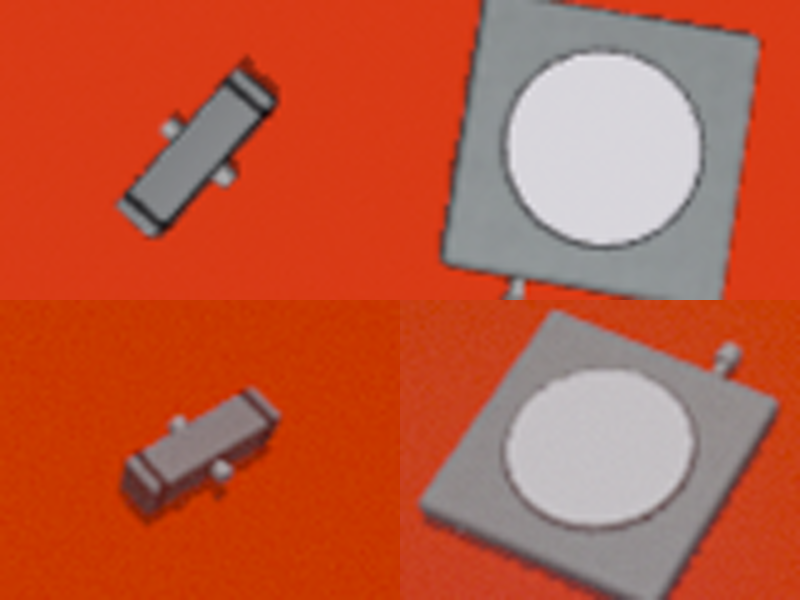

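The crop confirms both. The left panels show the bob, with pin stubs at about (180,252) and (191,261) in top-view pixels. The right panels show the small grey base with its white plate, which measures about 92 mm and centres at (0.599,-0.219). The bar's yaw is about -41°.

```bash
cat >> h.py <<'E'
def to(x,y,z,yaw=None,s=None):
    "shift and turn, tool axes, from the present pose to TCP x,y,z pointing down at yaw (deg)"
    s=s or bot.observe();T=R.from_euler("xyz",s["tool_rot"])
    G=R.from_euler("xyz",[np.pi,0,s["tool_rot"][2] if yaw is None else np.radians(yaw)])
    return T.inv().apply(np.array([x,y,z])-s["tool_pos"]).round(4).tolist(),(T.inv()*G).as_rotvec().round(4).tolist()
E
python3 - <<'E'
from h import *
c=camera("top")
P=[cast(c,146+a/5,226+b/5,.024) for a,b in((240,65),(278,102),(160,235),(118,205))];print(np.mean(P,0))
a,b=cast(c,146+172/5,226+130/5,.014),cast(c,146+225/5,226+176/5,.014);print((a+b)/2,np.linalg.norm(a-b),np.degrees(np.arctan2(*(a-b)[1::-1])))
print(to(.45,-.35,.25,-41.5))
E
```

```text
[0.47046805 0.1292351  0.024     ]
[0.46990341 0.13158272 0.014     ] 0.0344082612614659 49.94051123342079
([0.3167, -0.1507, 0.0025], [-0.0007, 0.0005, 1.0451])
```

```bash
python3 -m inch '[[[0.037,-0.018,0],[0,0,0.12]],[[0.074,-0.036,0],[0,0,0.24]],[[0.111,-0.053,0],[0,0,0.36]],[[0.148,-0.071,0],[0,0,0.48]],[[0.185,-0.088,0],[0,0,0.6]]]' 1; python3 -c "
from h import *
print(to(.45,-.3,.25,-41.5),bot.observe()['joint_pos'])"
```

```text
time: 0.67
tool_pos: [0.3459, -0.4497, 0.2527]
tool_rot: [-3.141, -0.0, -0.286]
ft_force: [0.1, 0.3, -0.1]
gripper_width: 0.0882
gripper_force: 0.0
([0.0577, -0.1729, 0.0028], [-0.0003, -0.0, 0.4388]) [ 8.33431791e-01  6.08798295e-01  8.60496392e-04  1.74948014e+00
 -1.04986417e-03  7.83382257e-01 -1.02142552e+00]
```

```bash
python3 -m inch '[[[0.012,-0.037,0],[0,0,0.1]],[[0.024,-0.074,0],[0,0,0.2]],[[0.036,-0.111,0],[0,0,0.3]],[[0.048,-0.148,0],[0,0,0.39]],[[0.058,-0.185,0],[0,0,0.44]]]'; python3 -c "
from h import *
print(to(.47,.131,.2,-41.5))"
```

```text
time: 1.08
tool_pos: [0.4529, -0.2876, 0.2528]
tool_rot: [-3.141, -0.001, -0.723]
ft_force: [0.8, -1.1, -0.1]
gripper_width: 0.0881
gripper_force: 0.0
([-0.2641, -0.3252, 0.0527], [-0.0002, -0.0006, 0.0014])
```

```bash
python3 -m inch '[[[-0.025,-0.031,0],[0,0,0]],[[-0.05,-0.062,0.005],[0,0,0]],[[-0.075,-0.093,0.01],[0,0,0]],[[-0.1,-0.124,0.015],[0,0,0]],[[-0.125,-0.155,0.02],[0,0,0]]]'; python3 -m inch '[[[-0.025,-0.031,0],[0,0,0]],[[-0.05,-0.062,0.005],[0,0,0]],[[-0.075,-0.093,0.01],[0,0,0]],[[-0.1,-0.124,0.015],[0,0,0]],[[-0.12,-0.15,0.02],[0,0,0]]]'
python3 - <<'E'
from h import *
c=camera("wrist");im=c["image"];cv2.imwrite("pics/w1.png",im)
for n in((.47,.131,.014),):print(proj(c,n))
print(c["eye"],to(.47,.131,.15,-41.5))
E
```

```text
time: 1.5
tool_pos: [0.4596, -0.0885, 0.2327]
tool_rot: [-3.141, -0.0, -0.719]
ft_force: [0.7, 0.6, 0.8]
gripper_width: 0.0883
gripper_force: 0.0
time: 1.92
tool_pos: [0.4679, 0.1049, 0.2125]
tool_rot: [-3.141, 0.001, -0.717]
ft_force: [-0.1, 0.9, -0.9]
gripper_width: 0.0882
gripper_force: 0.0
(np.float64(260.0848651943377), np.float64(199.08751815364477))
[0.52345576 0.05638746 0.34329393] ([-0.0101, -0.015, 0.0616], [-0.0041, 0.0043, 0.0178])
```

View pics/w1.png

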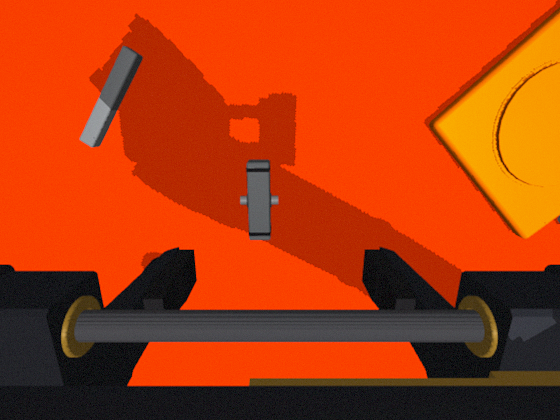

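The wrist view shows the bob at about (259,200), pin ends at (243,200) and (275,201), nearly aligned with the closing line. I'll refine with a mask.

Run:
```python
from h import *
c=camera("wrist");im=c["image"];h=sat(im)
m=(h[...,1]<130);m[:140]=0;m[245:]=0;m[:,:220]=0;m[:,300:]=0
rows=[(v,np.flatnonzero(m[v])) for v in range(140,245) if m[v].sum()>5]
for v,u in rows[::4]:print(v,u[0],u[-1],end="; ")
pin=[(v,u[0],u[-1]) for v,u in rows if u[-1]-u[0]>29];print("\npin",pin)
bar=[(v,(u[0]+u[-1])/2) for v,u in rows if u[-1]-u[0]<29 and 170<v<232]
pu=np.mean([(a+b)/2 for _,a,b in pin]);pv=np.mean([v for v,_,_ in pin])
p=cast(c,pu,pv,.014);a=cast(c,bar[0][1],bar[0][0],.024);b=cast(c,bar[-1][1],bar[-1][0],.024)
l,r=cast(c,pin[0][1],pv,.012),cast(c,pin[0][2],pv,.012)
print(pu,pv,p,np.linalg.norm(l-r),"baryaw",np.degrees(np.arctan2(*(a-b)[1::-1])),"pin",np.degrees(np.arctan2(*(l-r)[1::-1])))
print(bot.observe()["tool_rot"],to(p[0],p[1],.1,-41.5))
```

```text
155 255 274; 159 253 275; 163 254 275; 167 253 275; 171 253 275; 175 253 275; 179 253 275; 183 253 275; 187 253 275; 191 246 283; 195 245 283; 199 248 282; 203 254 275; 207 254 275; 211 254 275; 215 254 275; 219 254 275; 223 254 275; 227 254 275; 231 255 275; 
pin [(191, np.int64(246), np.int64(283)), (192, np.int64(246), np.int64(283)), (193, np.int64(246), np.int64(283)), (194, np.int64(245), np.int64(283)), (195, np.int64(245), np.int64(283)), (196, np.int64(245), np.int64(283)), (197, np.int64(246), np.int64(283)), (198, np.int64(246), np.int64(283)), (199, np.int64(248), np.int64(282))]
264.3888888888889 195.0 [0.47025675 0.13283375 0.014     ] 0.040992761155978115 baryaw -40.354527931384325 pin 49.58217370980303
[-3.13926026e+00  2.75468187e-03 -7.07582417e-01] ([-0.0136, -0.0195, 0.1119], [-0.0023, 0.0028, 0.0167])
```

```bash
python3 -m inch '[[[-0.012,-0.018,0.03],[0,0,0]],[[-0.012,-0.018,0.065],[0,0,0]],[[-0.012,-0.018,0.1],[0,0,0]],[[-0.012,-0.018,0.13],[0,0,0]],[[-0.012,-0.018,0.13],[0,0,0]]]'; python3 -c "
from h import *
camera('wrist');camera('wrist');print(to(.4703,.1327,.0165,-40.6))"
```

```text
time: 2.43
tool_pos: [0.4684, 0.1217, 0.0784]
tool_rot: [3.134, 0.005, -0.72]
ft_force: [-0.5, -0.6, 0.9]
gripper_width: 0.0881
gripper_force: 0.0
([-0.0074, -0.0078, 0.0661], [0.0018, 0.0008, -0.0116])
```

```bash
python3 -m inch '[[[-0.007,-0.008,0.02],[0,0,-0.012]],[[-0.007,-0.008,0.035],[0,0,-0.012]],[[-0.007,-0.008,0.045],[0,0,-0.012]],[[-0.007,-0.008,0.045],[0,0,-0.012]],[[-0.007,-0.008,0.045],[0,0,-0.012]]]'; python3 -c "
from h import *
camera('top');print(bot.observe()['tool_rot'],to(.4703,.1327,.0165,-40.6))"
```

```text
time: 2.95
tool_pos: [0.4718, 0.1331, 0.0389]
tool_rot: [-3.141, -0.001, -0.708]
ft_force: [0.3, 0.3, 0.1]
gripper_width: 0.0884
gripper_force: 0.0
[-3.14033681e+00 -1.43557903e-03 -7.07945239e-01] ([-0.001, 0.0014, 0.0225], [-0.0013, -0.0014, 0.0007])
```

```bash
python3 -m inch '[[[-0.001,0.001,0.012],[0,0,0]],[[-0.001,0.001,0.0215],[0,0,0]],[[-0.001,0.001,0.0215],[0,0,0]],[[-0.001,0.001,0.0215],[0,0,0]],[[-0.001,0.001,0.0215],[0,0,0]]]'
python3 - <<'E'
from h import *
c=camera("wrist");cv2.imwrite("pics/w2.png",c["image"]);print(to(.4703,.1327,.0165,-40.6),proj(c,(.4703,.1327,.012)))
E
```

```text
time: 3.42
tool_pos: [0.4699, 0.1333, 0.0166]
tool_rot: [-3.141, -0.0, -0.707]
ft_force: [0.5, -0.5, 0.6]
gripper_width: 0.088
gripper_force: 0.0
([0.0007, 0.0003, 0.0002], [-0.0004, -0.0005, 0.0013]) (np.float64(279.3538389855362), np.float64(270.6322523306561))
```

View pics/w2.png

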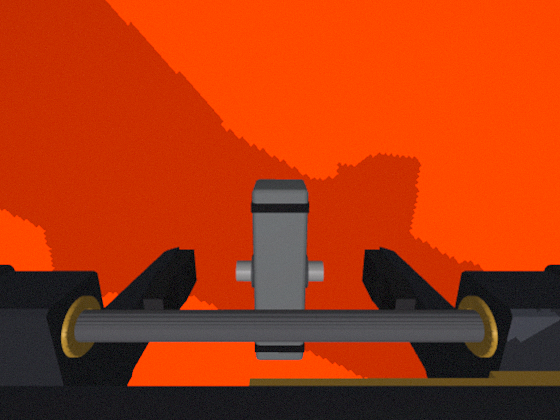

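The pin is centred between the fingers: its ends are at (236,271) and (324,271), and its predicted centre is (279,271). I'll close gently.

```bash
for i in 1 2; do python3 -m inch '[[[0,0,0],[0,0,0]],[[0,0,0],[0,0,0]],[[0,0,0],[0,0,0]],[[0,0,0],[0,0,0]],[[0,0,0],[0,0,0]]]' 0 15; done
```

```text
time: 3.88
tool_pos: [0.4697, 0.1334, 0.0163]
tool_rot: [-3.142, -0.0, -0.707]
ft_force: [-0.5, -0.8, -0.0]
gripper_width: 0.0571
gripper_force: 0.0
time: 4.3
tool_pos: [0.4697, 0.1334, 0.0162]
tool_rot: [3.141, -0.0, -0.707]
ft_force: [-0.2, 0.0, -0.3]
gripper_width: 0.0417
gripper_force: 15.0
```

Gripped at 41.7 mm, which matches the 42 mm pin. Lifting now.

```bash
python3 -m inch '[[[0,0,-0.01],[0,0,0]],[[0,0,-0.03],[0,0,0]],[[0,0,-0.06],[0,0,0]],[[0,0,-0.09],[0,0,0]],[[0,0,-0.12],[0,0,0]]]'; for i in 1 2 3 4; do python3 -m inch '[[[0,0,-0.01],[0,0,0]],[[0,0,-0.01],[0,0,0]],[[0,0,-0.01],[0,0,0]],[[0,0,-0.01],[0,0,0]],[[0,0,-0.01],[0,0,0]]]'|tail -2; done
python3 - <<'E'
from h import *
s=bot.observe();print(s["tool_pos"],s["time"])
o=[]
for n in("wrist","scene","top"):
    c=camera(n);im=c["image"];u,v=(280,270) if n=="wrist" else map(int,proj(c,s["tool_pos"]))
    w=130 if n=="wrist" else 50
    u,v=np.clip(u,w,560-w),np.clip(v,w,420-w)
    o.append(cv2.resize(im[v-w:v+w,u-w:u+w],(266,266),interpolation=cv2.INTER_CUBIC))
cv2.imwrite("pics/l1.png",np.hstack(o))
E
```

```text
time: 4.72
tool_pos: [0.4691, 0.1332, 0.1379]
tool_rot: [3.141, 0.001, -0.707]
ft_force: [0.9, -0.1, -1.3]
gripper_width: 0.0414
gripper_force: 15.0
gripper_width: 0.0416
gripper_force: 15.0
gripper_width: 0.0415
gripper_force: 15.0
gripper_width: 0.0414
gripper_force: 15.0
gripper_width: 0.0415
gripper_force: 15.0
[0.46949379 0.13338254 0.17584293] 6.3833
```

View pics/l1.png

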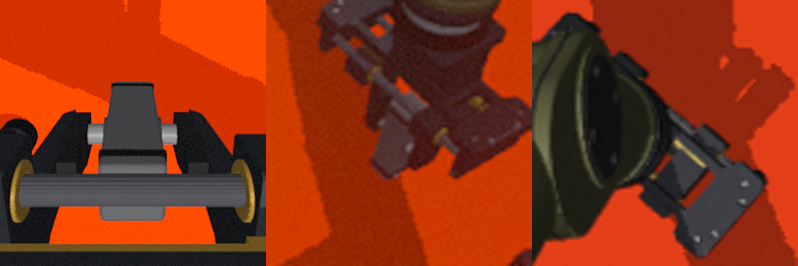

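The bob hangs by its pin. The wrist crop shows the far end at about (131,85) and the near end at about (132,155–220). I'll cast these into the swing plane to get its tilt.

```bash
cat > t.py <<'E'
from h import *
s=bot.observe();T=R.from_euler("xyz",s["tool_rot"]);c=camera("wrist");im=c["image"]
cv2.imwrite("pics/last.png",im)
pin=s["tool_pos"]+T.apply([0,0,.0045])
def sw(u,v):
    e,d=ray(c,u,v);e=T.inv().apply(e-pin);d=T.inv().apply(d);q=e-d*e[1]/d[1] if abs(d[1])>.05 else None;return e,d,q
# predicted rows for the bar's end edges in tool x,z offsets, at column-centre, for a vertical bar
for n,p in dict(top_front=(.012,0,-.044),top_back=(-.012,0,-.044),bot_front=(.012,0,.044),bot_back=(-.012,0,.044),pin=(0,0,0)).items():
    print(n,np.round(proj(c,pin+T.apply(p)),1))
g=cv2.cvtColor(im,cv2.COLOR_BGR2GRAY).astype(float)[:,262:298].mean(1);S=sat(im)[:,262:298,1].mean(1)
print([(v,int(g[v]),int(S[v])) for v in range(205,365,4)])
E
python3 t.py
```

```text
top_front [278.9 303.3]
top_back [278.9 360.3]
bot_front [278.9 219.7]
bot_back [278.9 255.3]
pin [278.9 272. ]
[(205, 92, 254), (209, 92, 255), (213, 92, 255), (217, 91, 254), (221, 40, 32), (225, 67, 12), (229, 64, 13), (233, 64, 11), (237, 64, 12), (241, 64, 12), (245, 64, 13), (249, 65, 13), (253, 64, 14), (257, 65, 11), (261, 65, 13), (265, 65, 11), (269, 65, 12), (273, 65, 12), (277, 65, 10), (281, 65, 12), (285, 56, 16), (289, 16, 83), (293, 63, 14), (297, 64, 14), (301, 91, 11), (305, 108, 8), (309, 83, 10), (313, 58, 19), (317, 65, 16), (321, 66, 16), (325, 81, 13), (329, 87, 12), (333, 90, 13), (337, 88, 12), (341, 86, 12), (345, 109, 11), (349, 109, 8), (353, 109, 10), (357, 120, 255), (361, 121, 255)]
```

It hangs vertical: the predicted vertical edges are at rows 220, 303 and 360, and I see them at 220, 303 and 356. Carrying it to the stage.

```bash
python3 -c "
from h import *
print(to(.599,-.2186,.16))"
```

```text
([0.327, 0.1835, 0.016], [0.0003, 0.0001, 0.0])
```

```bash
python3 -m inch '[[[0.008,0.004,0],[0,0,0]],[[0.025,0.014,0],[0,0,0]],[[0.05,0.028,0],[0,0,0]],[[0.077,0.043,0],[0,0,0]],[[0.104,0.058,0],[0,0,0]]]'|head -2; python3 -m inch '[[[0.027,0.015,0],[0,0,0]],[[0.054,0.03,0],[0,0,0]],[[0.081,0.045,0],[0,0,0]],[[0.108,0.06,0],[0,0,0]],[[0.133,0.074,0],[0,0,0]]]'|head -2; python3 -m inch '[[[0.025,0.014,0],[0,0,0]],[[0.046,0.026,0],[0,0,0]],[[0.064,0.036,0],[0,0,0]],[[0.077,0.044,0],[0,0,0]],[[0.084,0.048,0],[0,0,0]]]'; python3 -m inch '[[[0,0,0],[0,0,0]],[[0,0,0],[0,0,0]],[[0,0,0],[0,0,0]],[[0,0,0],[0,0,0]],[[0,0,0],[0,0,0]]]'; python3 -c "
from h import *
print(to(.599,-.2186,.0665))"
```

```text
time: 7.0
tool_pos: [0.5115, 0.02, 0.1762]
time: 7.42
tool_pos: [0.5643, -0.124, 0.1762]
time: 7.83
tool_pos: [0.5964, -0.2161, 0.1761]
tool_rot: [3.14, -0.002, -0.711]
ft_force: [-0.1, -0.6, -1.2]
gripper_width: 0.0412
gripper_force: 15.0
time: 8.25
tool_pos: [0.5967, -0.2106, 0.1763]
tool_rot: [-3.141, 0.001, -0.705]
ft_force: [0.1, 0.0, -0.6]
gripper_width: 0.0418
gripper_force: 15.0
([0.007, 0.0047, 0.1098], [-0.0004, 0.0007, -0.0])
```

```bash
python3 -m inch '[[[0.003,0.002,0.015],[0,0,0]],[[0.007,0.005,0.035],[0,0,0]],[[0.007,0.005,0.06],[0,0,0]],[[0.007,0.005,0.08],[0,0,0]],[[0.007,0.005,0.092],[0,0,0]]]'|head -2;  python3 -m inch '[[[0,0,0],[0,0,0]],[[0,0,0],[0,0,0]],[[0,0,0],[0,0,0]],[[0,0,0],[0,0,0]],[[0,0,0],[0,0,0]]]';python3 -m inch '[[[0,0,0],[0,0,0]],[[0,0,0],[0,0,0]],[[0,0,0],[0,0,0]],[[0,0,0],[0,0,0]],[[0,0,0],[0,0,0]]]' >/dev/null; python3 t.py; python3 -c "
from h import *
print(bot.observe()['time'],to(.599,-.2186,.0665))"
```

```text
time: 8.67
tool_pos: [0.5977, -0.2191, 0.0821]
time: 9.08
tool_pos: [0.5997, -0.2206, 0.0856]
tool_rot: [-3.141, -0.002, -0.707]
ft_force: [0.5, -0.1, -1.7]
gripper_width: 0.0417
gripper_force: 15.0
top_front [279.  303.3]
top_back [279.  360.3]
bot_front [278.9 219.7]
bot_back [278.9 255.2]
pin [279. 272.]
[(205, 221, 13), (209, 221, 14), (213, 220, 14), (217, 220, 14), (221, 44, 23), (225, 55, 15), (229, 58, 12), (233, 57, 13), (237, 58, 14), (241, 58, 14), (245, 58, 15), (249, 58, 14), (253, 57, 12), (257, 57, 14), (261, 58, 12), (265, 57, 14), (269, 58, 13), (273, 59, 12), (277, 58, 14), (281, 58, 12), (285, 30, 31), (289, 12, 110), (293, 59, 13), (297, 58, 15), (301, 93, 10), (305, 99, 9), (309, 75, 11), (313, 53, 21), (317, 58, 16), (321, 61, 17), (325, 73, 14), (329, 79, 13), (333, 81, 14), (337, 79, 14), (341, 77, 15), (345, 100, 12), (349, 99, 11), (353, 97, 19), (357, 116, 255), (361, 116, 255)]
9.55 ([-0.001, -0.0014, 0.0177], [0.0, -0.0, -0.0])
```

View pics/last.png

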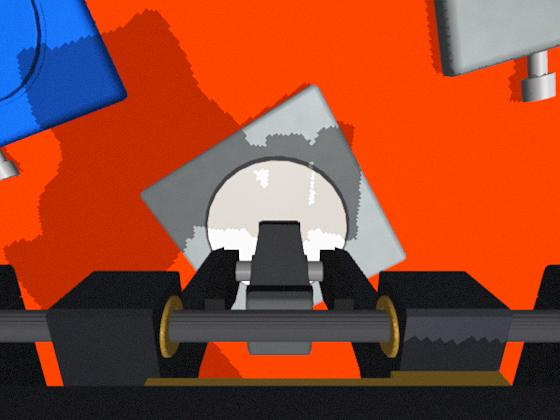

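The wrist view shows the bob hanging above the plate. The plate's rim is at columns 206–349 with its far edge at row 158. I'll check the plate centre from those rim points.

Run:
```python
from h import *
c=camera("wrist");im=c["image"]
m=(im.min(2)>120)
P=[]
# rim: dark ring around white plate; take first white pixel per ray outward
for a in np.radians(np.arange(-170,-9,8)):
    o=np.array([278,225]);r=np.arange(40,110)
    pts=(o+np.outer(r,[np.cos(a),np.sin(a)])).round().astype(int)
    g=im[pts[:,1],pts[:,0]].min(1).astype(int)
    k=np.flatnonzero(g<110)
    if len(k): P.append(cast(c,*pts[k[0]],.018)[:2])
P=np.array(P)
from scipy.optimize import least_squares
f=least_squares(lambda q:np.hypot(*(P-q[:2]).T)-q[2],[.599,-.2186,.048],loss="soft_l1",f_scale=.001)
print(f.x,f.fun.round(4),to(.599,-.2186,.0665))
```

```text
[ 0.59879258 -0.21843138  0.0478313 ] [-0.0001 -0.0001  0.     -0.0003  0.0008  0.      0.     -0.      0.0002
 -0.0001 -0.0004  0.0001 -0.      0.     -0.      0.0001  0.0002 -0.0003
 -0.     -0.0001  0.0002] ([-0.001, -0.0015, 0.0177], [0.0001, 0.0, 0.0])
```

The rim fit gives centre (0.599,-0.218) and radius 47.8 mm, which agrees with the earlier fix. Lowering slowly.

```bash
python3 -m inch '[[[-0.001,-0.0015,0.004],[0,0,0]],[[-0.001,-0.0015,0.008],[0,0,0]],[[-0.001,-0.0015,0.011],[0,0,0]],[[-0.001,-0.0015,0.014],[0,0,0]],[[-0.001,-0.0015,0.014],[0,0,0]]]';  python3 -m inch '[[[0,0,0],[0,0,0]],[[0,0,0.001],[0,0,0]],[[0,0,0.002],[0,0,0]],[[0,0,0.002],[0,0,0]],[[0,0,0.002],[0,0,0]]]'; python3 -c "
from h import *
print(bot.observe()['ft_force'],to(.599,-.2186,.0665))"
```

```text
time: 10.02
tool_pos: [0.5985, -0.2183, 0.0693]
tool_rot: [3.141, 0.001, -0.707]
ft_force: [0.8, 0.3, -0.1]
gripper_width: 0.0417
gripper_force: 15.0
time: 10.43
tool_pos: [0.5991, -0.2185, 0.0683]
tool_rot: [-3.142, -0.0, -0.707]
ft_force: [-0.5, 0.9, -1.4]
gripper_width: 0.0413
gripper_force: 15.0
[-0.47203228  0.86966761 -1.41616293] ([-0.0, 0.0001, 0.0018], [-0.0, -0.0001, 0.0])
```

```bash
for i in 1 2 3; do python3 -m inch '[[[0,0,0.0008],[0,0,0]],[[0,0,0.0008],[0,0,0]],[[0,0,0.0008],[0,0,0]]]' | sed -n '2p;4p'; python3 -m inch '[[[0,0,0],[0,0,0]],[[0,0,0],[0,0,0]]]' | sed -n '2p;4p'; done
```

```text
tool_pos: [0.5991, -0.2186, 0.0674]
ft_force: [0.3, 1.3, -0.7]
tool_pos: [0.5991, -0.2186, 0.0675]
ft_force: [-0.1, -0.4, -1.6]
tool_pos: [0.599, -0.2185, 0.0666]
ft_force: [-1.5, 0.0, -1.3]
tool_pos: [0.599, -0.2186, 0.0666]
ft_force: [0.0, 0.8, -0.9]
tool_pos: [0.5993, -0.2187, 0.0662]
ft_force: [-0.3, 0.9, 3.0]
tool_pos: [0.5993, -0.2186, 0.0662]
ft_force: [-0.7, 0.5, 3.9]
```

Contact shows at +4 N, at the height expected. I'll relieve slightly, then open.

```bash
python3 -m inch '[[[0,0,-0.0003],[0,0,0]],[[0,0,-0.0003],[0,0,0]],[[0,0,-0.0003],[0,0,0]]]' | sed -n '2p;4p'; python3 -m inch '[[[0,0,0],[0,0,0]],[[0,0,0],[0,0,0]],[[0,0,0],[0,0,0]]]' - 5; python3 -m inch '[[[0,0,0],[0,0,0]],[[0,0,0],[0,0,0]],[[0,0,0],[0,0,0]],[[0,0,0],[0,0,0]],[[0,0,0],[0,0,0]]]' 0.52; python3 -m inch '[[[0,0,0],[0,0,0]],[[0,0,0],[0,0,0]],[[0,0,0],[0,0,0]],[[0,0,0],[0,0,0]],[[0,0,0],[0,0,0]]]' 0.75; python3 t.py
```

```text
tool_pos: [0.5992, -0.2187, 0.0662]
ft_force: [-0.5, -0.3, 3.2]
time: 12.18
tool_pos: [0.5992, -0.2186, 0.0662]
tool_rot: [-3.141, -0.0, -0.707]
ft_force: [-0.2, -0.0, 3.8]
gripper_width: 0.0422
gripper_force: 5.0
time: 12.6
tool_pos: [0.5989, -0.2185, 0.0659]
tool_rot: [3.141, 0.0, -0.707]
ft_force: [-0.7, -0.5, 0.4]
gripper_width: 0.046
gripper_force: 0.0
time: 13.02
tool_pos: [0.599, -0.2186, 0.0661]
tool_rot: [3.142, -0.0, -0.707]
ft_force: [-0.4, 0.1, -0.0]
gripper_width: 0.066
gripper_force: 0.0
top_front [279.  303.3]
top_back [279.  360.3]
bot_front [278.9 219.7]
bot_back [278.9 255.2]
pin [279. 272.]
[(205, 226, 12), (209, 220, 14), (213, 217, 16), (217, 212, 18), (221, 34, 32), (225, 54, 14), (229, 53, 16), (233, 54, 13), (237, 55, 13), (241, 55, 16), (245, 54, 12), (249, 54, 14), (253, 53, 15), (257, 54, 13), (261, 54, 15), (265, 54, 14), (269, 54, 12), (273, 55, 14), (277, 55, 14), (281, 54, 15), (285, 21, 54), (289, 10, 124), (293, 55, 14), (297, 55, 14), (301, 87, 11), (305, 94, 9), (309, 70, 11), (313, 49, 22), (317, 54, 18), (321, 57, 17), (325, 69, 13), (329, 74, 13), (333, 76, 13), (337, 75, 13), (341, 72, 15), (345, 93, 11), (349, 94, 11), (353, 90, 19), (357, 112, 255), (361, 112, 255)]
```

View pics/last.png

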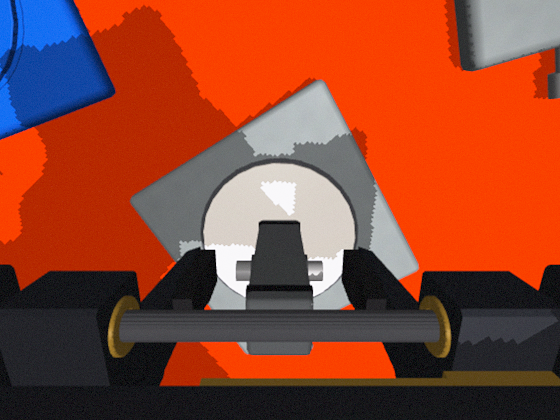

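The bob stands upright and free, with pin ends at (237,271) and (323,270) clear of both fingers. Opening fully and retracting straight up.

```bash
python3 -m inch '[[[0,0,0],[0,0,0]],[[0,0,0],[0,0,0]],[[0,0,0],[0,0,0]],[[0,0,-0.01],[0,0,0]],[[0,0,-0.025],[0,0,0]]]' 0.95|tail -2; python3 -m inch '[[[0,0,-0.03],[0,0,0]],[[0,0,-0.06],[0,0,0]],[[0,0,-0.09],[0,0,0]],[[0,0,-0.12],[0,0,0]],[[0,0,-0.13],[0,0,0]]]'|head -2; python3 -m inch '[[[-0.03,0.03,0],[0,0,0]],[[-0.06,0.06,0],[0,0,0]],[[-0.09,0.09,0],[0,0,0]],[[-0.11,0.11,0],[0,0,0]],[[-0.11,0.11,0],[0,0,0]]]'
python3 - <<'E'
from h import *
o=[]
for n in("top","scene"):
    c=camera(n);u,v=map(int,proj(c,(.56,-.1,.03)));u,v=np.clip(u,140,420),np.clip(v,140,280);o.append(cv2.resize(c["image"][v-140:v+140,u-140:u+140],(400,400)))
    print(n,proj(c,(.599,-.2186,.106)),proj(c,(.599,-.2186,.018)))
cv2.imwrite("pics/end.png",np.hstack(o))
E
```

```text
gripper_width: 0.0838
gripper_force: 0.0
time: 13.9
tool_pos: [0.6012, -0.2196, 0.2266]
time: 14.32
tool_pos: [0.4353, -0.2313, 0.2211]
tool_rot: [3.137, 0.008, -0.714]
ft_force: [-0.2, -0.0, -0.4]
gripper_width: 0.0836
gripper_force: 0.0
top (np.float64(334.3867060281414), np.float64(198.63312062590202)) (np.float64(329.3392366028856), np.float64(203.98140561226418))
scene (np.float64(226.17647410619608), np.float64(193.82091902912245)) (np.float64(229.57822798751937), np.float64(213.66506085571436))
```

View pics/end.png

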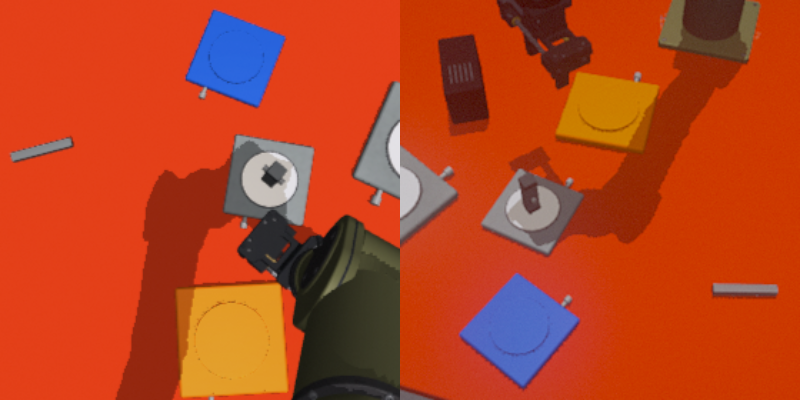

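The bob stands upright in the middle of the white plate, at (270,172) in the left panel and (530,193) in the right. The plain bar has not moved and the gripper is clear.

```bash
python3 -m inch '[[[0,0,0],[0,0,0]],[[0,0,0],[0,0,0]],[[0,0,0],[0,0,0]]]'|head -2; python3 -c "
from bench import order
print(order.finish_job())"
```

```text
time: 14.67
tool_pos: [0.4455, -0.2304, 0.221]
the job is handed in; nothing more can be done
None
```

The bob is standing upright, heavy end down, in the middle of the small grey stage's white plate; the robot has let go and is clear, and the job was handed in at about 14.7 s.

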